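# Turn the board over in the rework frame, lock it and switch the lamp on

### The job

Turn the circuit board in the rework frame over about its long axis until its soldered underside faces up and lies level, then turn the frame's black lock knob clockwise until the board is locked fully home. Then flip the lamp's toggle switch over to the green-dot side, and leave the other things on the bench where they are.

Things in the scene. Friction and masses are not known exactly. Their poses are not given: they have to be found in the camera images.
- board_axis (a point): Middle of the board's turning axis, on the rework frame, 100 mm above the bench. y runs along the turning axis to the upright with the lock knob; x is level, away from the robot at yaw 0; z up. The grey foot, fixed, is 110 (x) by 280 (y) by 10 mm. Uprights: at y = -123 mm (12 mm thick, top 125 mm above the bench) and y = +131 mm (14 mm thick, top 160 mm).
- carrier (a joint): Turn of the carrier with the board about +y of board_axis, rad. 0: level, component side (black chips) up, yellow rail on the -x side. Growing: plain rail goes down, yellow rail rises, passes over the top and comes down on the +x side. pi: level, underside (rows of silver dots) up. Stops at -0.6 and 3.75, none at level. Stiff, balanced, stays where left: about 2.6 N on a rail turns it.
- yellow_rail (a point): Middle of the carrier's yellow long rail (8 mm wide, 10 mm thick, 186 mm long), 46 mm from the turning axis. Turns with the carrier: x points across the board to the other rail, z out of the component side. The carrier is a flat rectangle, 100 mm across the axis, 186 mm along it; the green board fills it, 3 mm thick.
- plain_rail (a point): Middle of the carrier's other long rail, bare aluminium, same size, 46 mm from the turning axis on the opposite side.
- knob_grip (a point): Grip point of the black lock knob, on its upright axis, 195 mm above the bench, at y = +110 mm of board_axis. The knob is a bar 66 mm long, 14 mm wide, 32 mm tall: top 8 mm above this point, foot 24 mm below it, on a disc 36 mm across and 10 mm tall. Under that a red lock head, 50 by 44 mm, 138 to 160 mm above the bench. x of this point runs along the bar and turns with it.
- lockknob (a joint): Turn of the lock knob, rad, clockwise from above: 0 unlocked (bar along x of board_axis), 2.05 to 2.1 fully locked, where it stops; stays where left (friction 0.07 N m). It drives the lock blade down 8 mm per rad. The whole turn needs more than one grasp.
- index_disc (a point): Middle of the brass index disc, 60 mm across, 12 mm thick, under the lock head, turning with the board. Its one V notch is on top when the board is turned over. With the board within about 0.15 rad of that the blade slides into the notch and pulls it level; if not, the knob stops hard at 1.1 to 1.5 rad: turn the knob back and the board a little.
- toggle_tip (a point): Centre of the 16 mm ball end of the lamp's steel bat toggle, about 104 mm above the bench. The bat, 10 mm thick, is pivoted 65 mm below the ball, at lampbox_top, and swings in that point's x-z plane.
- lampbox_top (a point): Middle of the top of the lamp's grey switch box (fixed, 100 (x) by 75 (y) by 45 mm tall), at the toggle's pivot; x points level to the side with the green dot (on, 38 mm from the middle); the black dot (off) is on the -x side.
- toggle (a joint): Swing of the toggle, rad: 0 leaning 0.45 rad to the black-dot side (off), 0.9 leaning as far to the green-dot side (on). A spring snaps it to either side of its centre at 0.45; about 2.3 N sideways at the ball starts it.
- red_shell_mid (a point): Bystander: open-topped red plastic instrument half-shell, 130 x 100 x 50 mm. The point is its middle.
- black_module_mid (a point): Bystander: black module with a red band, 90 x 75 x 55 mm. The point is its middle.
- driver_mid (a point): Bystander: red-handled screwdriver lying flat, 180 mm long. The point is its middle.
- cleaner_mid (a point): Bystander: jar with a red cap, 50 mm across, 100 mm tall. The point is its middle.
- label_roll_mid (a point): Bystander: white paper roll, 70 mm across, 40 mm tall. The point is its middle.
- battery_mid (a point): Bystander: black and red battery pack, 110 x 75 x 58 mm. The point is its middle.
- spanner_mid (a point): Bystander: steel spanner lying flat, 150 mm long. The point is its middle.
Things that resemble listed ones, but are neither listed nor needed, are in the scene too. There is more than one size of the part that bears toggle_tip; the job needs the largest.

How it is judged:
By the outcome, as a careful person would: the job done as asked, in the order asked, and still so for the second after the job is handed in, with the robot touching nothing.
It also fails if it takes over 72 s, if anything falls off the work surface, if the arm or the gripper's body presses on something with over 40 N, if the wrist force passes 120 N, or if a joint passes its speed limit or range.

### The arm

A 6-joint arm with a two-finger parallel gripper is mounted at the origin on the work surface. World frame = base frame: x ahead of the robot, y to its left, z up, the work surface at z = 0. Lengths are in m, angles in rad, forces in N, time in s.
With the tool pointing down it reaches from about 0.425 to 0.95 m from the base axis. Payload 14.7 kg.
Tool frame: the origin (TCP) lies on the centre line of the jaws, within the pads' length; the fingertips stand 8 mm ahead of it and the grasp point (between the pads) lies 11 mm behind it (arm.tips_ahead is the distance from the TCP to the fingertips, in m); z points along the fingers, y is the line along which they close (so a half turn about z gives the same grasp; the last joint's range is limited). The gripper opens to 85 mm and grips with 20 to 120 N. Pads are 22 mm wide; open, the fingers measure 114 mm over their backs; the gripper's body (76 mm by 85 mm) begins 54 mm behind the grasp point. The pads swing forward as they close: fully open they stand 13 mm farther back than shut.
Start: joints at [1.076, 0.48, 1.596, -0, 1.065, -0.047], TCP at [0.281, 0.586, 0.239] pointing down, gripper open.
Joint ranges: [-2.75, 2.75], [-0.82, 2.05], [0.23, 2.67], [-1.56, 4.7], [0.09, 2.69], [-2.92, 2.92]. Speed limits (rad/s): [1.89, 1.89, 2.39, 3.01, 3.01, 3.01].

### API

Orientations are given as a rotation vector (axis times angle).
In Python, from station import status, cams, arm gives the robot as it stands.
- The arm moves only by the tool drive_tool, never from a script. Its arguments are lists of equal length, an entry for each row: "fingers": the opening, from 0 (shut) to 1 (fully open); "dp": the shift along the tool's x, y, z as a fraction of full scale, a list of three; "roll": the turn about the tool's z as a fraction of full scale. A call has 1 to 5 rows; each row shifts and turns the commanded pose from where the row before left it, along the tool's axes as they then stand; what a row does not reach is not made up. Full scale, the value 1, is 0.15 m for a shift and 8 degrees for a turn. A row lasts 1/8 s, in which the tool goes at most 62.5 mm and 10.7 degrees, less where a joint would pass 70% of its speed; a pose out of reach is approached as far as the arm can. A call with a number of a shift or a turn outside -1 to 1 is refused whole. A call with a gripper value outside its range is refused whole. The fingers move at their own pace and stop on an object; the grip force is fixed at half the most. Time passes only in rows, so rows that do not move let the fingers close. It gives the time, the measured TCP pose, the force, the opening and the grip force at its end, in the units of the state.
- status.state(): the state, without advancing time (a new reading comes with each control period).
- cams.grab_frame(name): name is "scene" or "top"; returns a dict with "frame" (420x560x3 uint8, blue, green, red), "camera_matrix" (3x3 intrinsics, pixels), "position" and "rotation" of the camera in the world. Camera axes: x right, y down, z forward; pixel columns grow to the right and rows downward; lengths in m; the calibration is good to about 2 mm. A picture is of the moment at which its call begins. There is no depth.
- arm.sign_off(): hands the job in; it is judged then, once.
The state is a dict: "clock": time; "qpos": joint angles; "joint_vel": joint speeds; "tau": joint torques, N m; "tcp_pos": TCP position; "eef_rot": TCP orientation; "ft_force": force on the tool from outside, world axes, zero at the start; "moment": the same for the moment, N m; "width": opening from 0.0 (shut) to 1.0 (fully open); "grip_force": force on a finger pad.
Only numpy, scipy, OpenCV 4.12 (cv2) and the standard library are available. Lean on these libraries where they do the work, as an engineer would, in place of code of your own. Each camera call takes 0.05 s, during which the arm holds its last target. There are 200 camera calls.

## Working session

There is one attempt and no reset: what is moved stays moved. The work goes in short steps, Python scripts to look and compute and a tool call to move; the robot and the scene stay as the last step left them, time stands still between calls to the robot, and variables do not carry over. Pictures are saved under pics/ and viewed, at most 10 in all, crops included, and the job is handed in when it is done.

Besides the shell and the picture viewer there is one more tool, called after ">>>" by a JSON object that holds its "op" and its "data", one argument or row to a line. drive_tool: Moves the arm, as the interface text tells. Its arguments: {"type":"object","properties":{"fingers":{"type":"array"},"dp":{"type":"array"},"roll":{"type":"array"}},"required":["fingers","dp","roll"]}

```bash
mkdir -p pics; ls
cat > h.py <<'E'
import numpy as np,cv2
from station import status,cams,arm
from scipy.spatial.transform import Rotation as R
def cam(n):
    g=cams.grab_frame(n);Rm=np.array(g["rotation"],float)
    if Rm.shape!=(3,3): Rm=R.from_rotvec(Rm).as_matrix()
    return g["frame"],np.array(g["camera_matrix"]),np.array(g["position"]),Rm
def ray(c,u,v,z):
    _,K,p,Rm=c;d=Rm@np.linalg.inv(K)@[u,v,1];return p+d*(z-p[2])/d[2]
def proj(c,X):
    _,K,p,Rm=c;q=K@(Rm.T@(np.array(X)-p));return q[:2]/q[2]
E
python3 - <<'E'
from h import *
import pickle
for n in("scene","top"):
    c=cam(n);pickle.dump(c,open(n+".pkl","wb"));cv2.imwrite(f"pics/{n}0.png",cv2.resize(c[0],(800,600)));print(n,c[1],c[2],c[3])
print(status.state())
E
```

```text
pics
scene [[481.1968478    0.         287.08707682]
 [  0.         481.1968478  211.03793049]
 [  0.           0.           1.        ]] [ 1.17007937 -1.09487564  1.11834166] [[ 0.86785254  0.30500537 -0.39217813]
 [ 0.49682094 -0.53430203  0.68387886]
 [-0.00095484 -0.78834831 -0.61522843]]
top [[511.76959662   0.         269.95391678]
 [  0.         511.76959662 204.34989109]
 [  0.           0.           1.        ]] [0.42498653 0.01953283 1.51405836] [[-0.00924607 -0.99661459  0.08169374]
 [-0.99994217  0.0096637   0.00471813]
 [-0.00549162 -0.08164539 -0.99664631]]
{'clock': 0.1, 'qpos': array([ 1.07642126e+00,  4.80778525e-01,  1.59678183e+00,  3.40561532e-05,
        1.06510878e+00, -4.65980588e-02]), 'joint_vel': array([ 8.77598783e-04, -1.15588977e-03, -1.63216619e-03,  7.22165933e-04,
        1.92158985e-04, -3.99211366e-05]), 'tau': array([ 2.65638315e-03, -9.52247000e+01, -4.31039751e+01,  2.63109441e-04,
        5.38696971e-03,  8.49153435e-05]), 'tcp_pos': array([0.28123128, 0.58562646, 0.23874129]), 'eef_rot': array([-6.97459985e-01, -3.06286857e+00,  1.61678499e-03]), 'ft_force': array([-0.09438727, -0.70851414, -0.17568322]), 'moment': array([ 0.01201196,  0.05724462, -0.00201535]), 'grip_force': 0.0, 'width': 0.9984393400628321}
```

View pics/scene0.png

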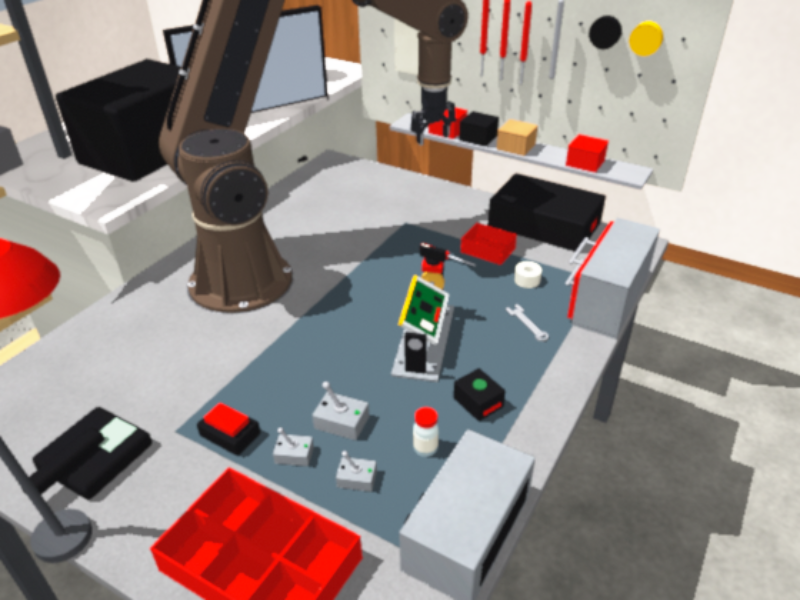

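View pics/top0.png

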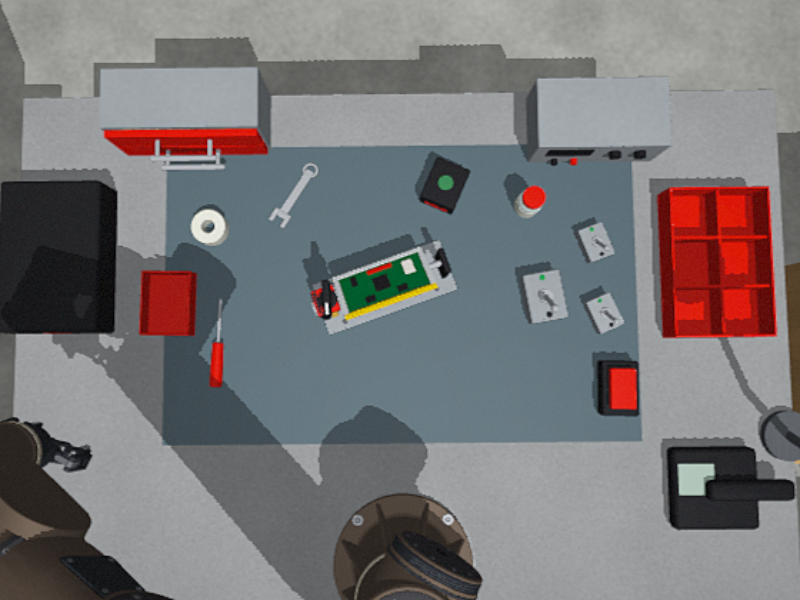

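The top view (800x600) shows the frame with its lock knob at (325,299), the yellow rail on the robot side near (392,303), and the large switch box at (543,295) with the green dot at (542,277). I'll zoom in on the frame and box.

Run:
```python
from h import *
import pickle
t=pickle.load(open("top.pkl","rb"));s=pickle.load(open("scene.pkl","rb"))
def crop(c,x,y,w,h): return cv2.resize(c[0][y:y+h,x:x+w],(400,300),interpolation=cv2.INTER_CUBIC)
a=crop(t,210,155,120,90);b=crop(t,355,175,60,45);d=crop(s,250,165,120,90);e=crop(s,200,262,60,45)
cv2.imwrite("pics/c1.png",np.vstack([np.hstack([a,b]),np.hstack([d,e])]))
```

```text
(no output)
```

View pics/c1.png

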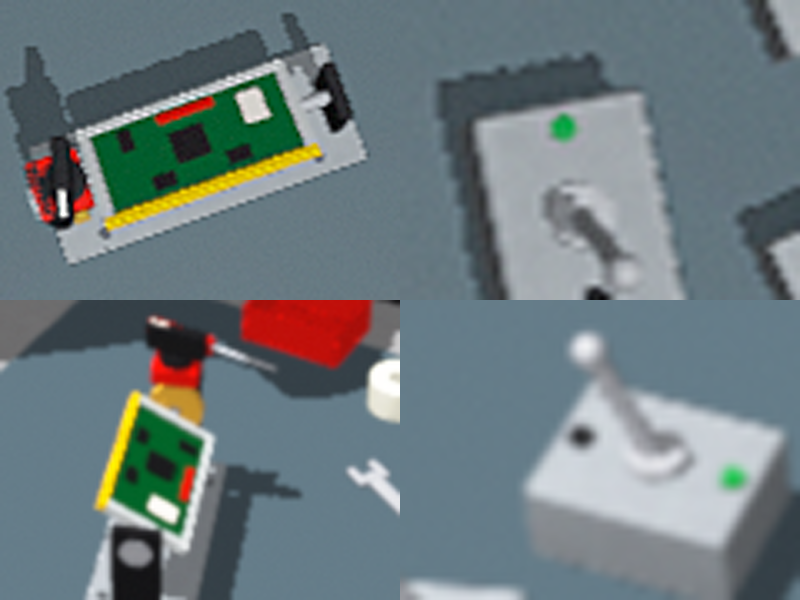

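```bash
cat > fit.py <<'E'
from h import *
import pickle
from scipy.optimize import least_squares
t=pickle.load(open("top.pkl","rb"));s=pickle.load(open("scene.pkl","rb"))
def rail(p,side,y):
    x,yy,w,a=p; v=np.array([-.046*side*np.cos(a),y,.046*side*np.sin(a)])
    return np.array([x,yy,.1])+R.from_euler('z',w).apply(v)
def foot(p,X,Y): return np.array([p[0],p[1],.01])+R.from_euler('z',p[2]).apply([X,Y,0])
def rf(p):
    r=[]
    for c,X,uv in [(t,rail(p,1,.093),(241.5,223.1)),(t,rail(p,1,-.093),(306.6,200.6)),(s,rail(p,1,.093),(290.5,193.5)),(s,rail(p,1,-.093),(280.6,227.1)),
      (s,rail(p,-1,.093),(313.9,205.5)),(s,rail(p,-1,-.093),(305.5,239.4)),
      (t,foot(p,-.055,.14),(230.4,233.6)),(t,foot(p,-.055,-.14),(320.1,202.1)),(t,foot(p,.055,-.14),(307.5,168.2))]: r+=list(proj(c,X)-uv)
    return r
if __name__=="__main__":
    q=least_squares(rf,[.5,.1,.3,.4]);p=q.x;print("frame",p,np.round(q.fun,1))
    Rz=R.from_euler('z',p[2]);print("knob",[p[0],p[1],.195]+Rz.apply([0,.11,0]),"knob px",proj(t,[p[0],p[1],.195]+Rz.apply([0,.11,0])),"yellow mid",rail(p,1,0),"plain",rail(p,-1,0))
    def rb(b):
        r=[];o=np.array([b[0],b[1],.045]);d=R.from_euler('z',b[2]).apply([1,0,0])
        for c,X,uv in [(t,o+.038*d,(379.4,194.05)),(t,o-.038*d,(384.7,219)),(s,o+.038*d,(250,288.7)),(s,o-.038*d,(227.2,282.4)),
          (t,o+.065*(np.array([0,0,np.cos(.45)])-d*np.sin(.45)),(388.75,215.8)),(s,o+.065*(np.array([0,0,np.cos(.45)])-d*np.sin(.45)),(228,269.5))]: r+=list(proj(c,X)-uv)
        return r
    q=least_squares(rb,[.5,-.3,0]);b=q.x;print("box",b,np.round(q.fun,1))
    d=R.from_euler('z',b[2]).apply([1,0,0]);print("ball",np.array([b[0],b[1],.045])+.065*(np.array([0,0,np.cos(.45)])-d*np.sin(.45)))
E
python3 fit.py; python3 -c "
from h import *
print(R.from_rotvec(status.state()['eef_rot']).as_matrix().round(3))"
```

```text
frame [0.56160455 0.03021675 0.32549132 0.40523118] [-0.2 -1.1 -1.1 -0.9 -1.1  0.8 -2.   0.3 -1.1 -0.3 -1.4 -0.3 -0.6 -0.5
 -0.4 -0.3 -0.3 -1.3]
knob [0.52642937 0.13444106 0.195     ] knob px [227.96107998 207.3297426 ] yellow mid [0.52154971 0.01669844 0.11813464] plain [0.60165939 0.04373506 0.08186536]
box [ 0.53730364 -0.29437689  0.17786982] [-0.5 -0.9 -0.5  0.  -1.1 -0.  -1.2  0.1 -0.6 -1.3 -0.6  0. ]
ball [ 0.50947694 -0.29937928  0.10352906]
[[-0.901  0.433 -0.001]
 [ 0.433  0.901 -0.001]
 [ 0.    -0.001 -1.   ]]
```

>>> {"op": "drive_tool", "data": {
  "fingers": [0,0,0,0,0],
  "dp": [
    [0,0,0],
    [0,0,0],
    [0,0,0],
    [0,0,0],
    [0,0,0]
  ],
  "roll": [-1,-1,-1,-1,-1]
}}

```text
clock: 0.72
tcp_pos: [0.2813, 0.5857, 0.2389]
eef_rot: [0.399, -3.116, 0.001]
ft_force: [-0.3, 0.1, -0.2]
width: -0.003
grip_force: 0.0
```

>>> {"op": "drive_tool", "data": {
  "fingers": [0,0,0,0,0],
  "dp": [
    [0,0,0],
    [-0.087,-0.386,0],
    [-0.087,-0.386,0],
    [-0.087,-0.386,0],
    [-0.087,-0.386,0]
  ],
  "roll": [-0.54,0,0,0,0]
}}

```text
clock: 1.35
tcp_pos: [0.4056, 0.3815, 0.2391]
eef_rot: [0.51, -3.1, 0.0]
ft_force: [0.8, 0.8, 0.4]
width: 0.0
grip_force: 0.0
```

>>> {"op": "drive_tool", "data": {
  "fingers": [0,0,0,0,0],
  "dp": [
    [-0.087,-0.386,0],
    [-0.087,-0.386,0],
    [-0.087,-0.386,0],
    [-0.087,-0.386,0],
    [-0.087,-0.386,0]
  ],
  "roll": [0,0,0,0,0]
}}

```text
clock: 1.98
tcp_pos: [0.5601, 0.1279, 0.2392]
eef_rot: [0.509, -3.1, -0.0]
ft_force: [0.5, 0.9, 0.7]
width: 0.002
grip_force: 0.0
```

```bash
cat > w.py <<'E'
from h import *
s=status.state();F=R.from_euler('z',.3255)
d=F.inv().apply(s['tcp_pos']-[.5616,.0302,0])*1e3;M=R.from_rotvec(s['eef_rot']).as_matrix()
print("t",s['clock'],"frame XY,tipz",d.round(1)[:2],round(d[2]-8,1),"tool y ang",np.arctan2(M[1,1],M[0,1]).round(3),"F",F.inv().apply(s['ft_force']).round(1),s['width'],s['qpos'].round(2),s['tcp_pos'].round(3))
E
python3 w.py
```

```text
t 1.975 frame XY,tipz [29.8 93.1] 231.2 tool y ang 1.896 F [0.8 0.7 0.7] 0.0022719050365414078 [ 0.17  0.38  1.77  0.    0.99 -1.72] [0.56  0.128 0.239]
```

>>> {"op": "drive_tool", "data": {
  "fingers": [0,0,0,0,0],
  "dp": [
    [-0.087,-0.386,0],
    [-0.087,-0.386,0],
    [0,0,0.3],
    [0,0,0.3],
    [0,0,0]
  ],
  "roll": [0,0,0,0,0]
}}

```text
clock: 2.6
tcp_pos: [0.6188, 0.0282, 0.1463]
eef_rot: [0.508, -3.094, -0.002]
ft_force: [-0.6, -0.3, 0.2]
width: -0.002
grip_force: 0.0
```

```bash
python3 w.py
```

```text
t 2.6 frame XY,tipz [ 53.6 -20.1] 138.3 tool y ang 1.896 F [-0.7 -0.1  0.2] -0.002062376945902281 [-0.    0.54  1.75  0.    0.86 -1.9 ] [0.619 0.028 0.146]
```

>>> {"op": "drive_tool", "data": {
  "fingers": [0,0,0,0,0],
  "dp": [
    [-0.016,0,0.333],
    [0.024,0,0.056],
    [0.035,0,0.052],
    [0.045,0,0.045],
    [0,0,0]
  ],
  "roll": [0,0,0,0,0]
}}

```text
clock: 3.22
tcp_pos: [0.6084, 0.024, 0.0771]
eef_rot: [-0.509, 3.1, -0.0]
ft_force: [0.4, -0.1, 0.9]
width: -0.001
grip_force: 0.0
```

```bash
python3 w.py
python3 - <<'E'
from h import *
s=cam("scene");cv2.imwrite("pics/s1.png",cv2.resize(s[0][140:290,220:420],(800,600),interpolation=cv2.INTER_CUBIC))
E
```

```text
t 3.225 frame XY,tipz [ 42.4 -20.8] 69.1 tool y ang 1.896 F [ 0.4 -0.2  0.9] -0.0013286848941559464 [-0.01  0.62  1.82 -0.    0.7  -1.91] [0.608 0.024 0.077]
```

View pics/s1.png

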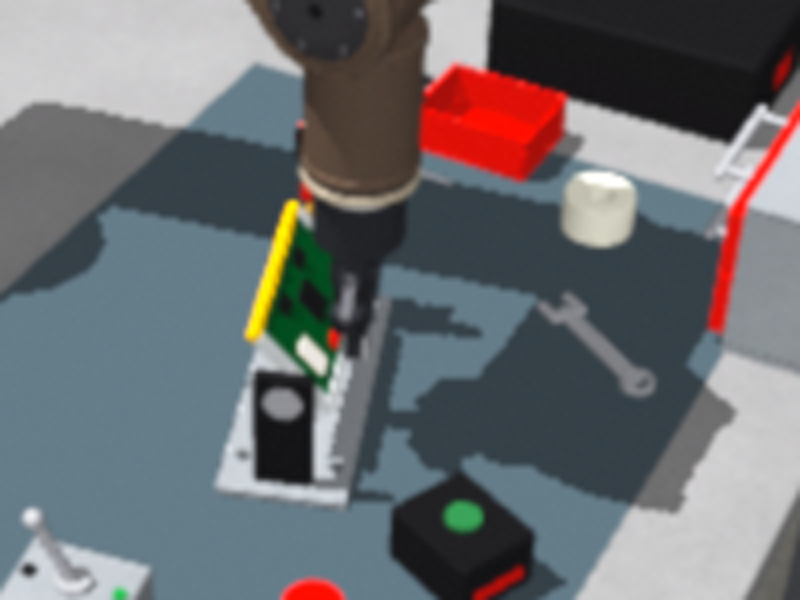

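The picture shows the shut fingers on the plain rail at about (355,345) and the yellow rail raised at (270,270); the carrier is turning. I'll press a bit farther, then lift and cross to the other side.

>>> {"op": "drive_tool", "data": {
  "fingers": [0,0,0,0,0],
  "dp": [
    [0.02,0,0.04],
    [0.01,0,0.03],
    [0,0,0],
    [0,0,-0.35],
    [0,0,-0.35]
  ],
  "roll": [0,0,0,0,0]
}}

```text
clock: 3.9
tcp_pos: [0.6036, 0.0228, 0.1714]
eef_rot: [0.509, -3.098, -0.001]
ft_force: [2.0, 0.3, 0.1]
width: -0.001
grip_force: 0.0
```

>>> {"op": "drive_tool", "data": {
  "fingers": [0,0,0,0,0],
  "dp": [
    [0,0,-0.2],
    [0.2,0,0],
    [0.3,0,0],
    [0.25,0,0],
    [0,0,0]
  ],
  "roll": [0,0,0,0,0]
}}

```text
clock: 4.53
tcp_pos: [0.4951, -0.0137, 0.2008]
eef_rot: [0.508, -3.098, -0.001]
ft_force: [0.0, 0.5, -0.0]
width: -0.001
grip_force: 0.0
```

```bash
python3 w.py
python3 - <<'E'
from h import *
s=cam("scene");a=cv2.resize(s[0][150:270,240:360],(400,400),interpolation=cv2.INTER_CUBIC)
s=cam("top");b=cv2.resize(s[0][140:260,200:320],(400,400),interpolation=cv2.INTER_CUBIC)
cv2.imwrite("pics/s2.png",np.hstack([a,b]))
E
```

```text
t 4.525 frame XY,tipz [-77.1 -20.3] 192.8 tool y ang 1.896 F [ 0.2  0.4 -0. ] -0.0007432941034377812 [-0.09  0.32  1.98 -0.    0.84 -1.98] [ 0.495 -0.014  0.201]
```

View pics/s2.png

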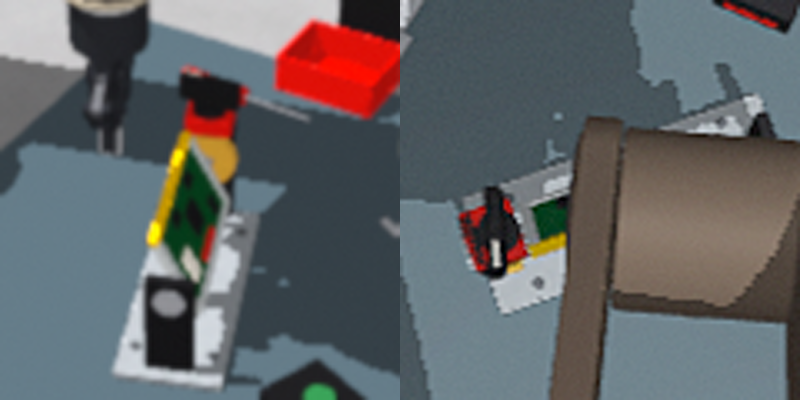

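The scene crop (left half) shows the yellow rail high, ends at about (185,140) and (153,240), so the carrier is near 1 rad; the fingers are clear at (110,140). Next I lower on the robot side and push the yellow rail over.

>>> {"op": "drive_tool", "data": {
  "fingers": [0,0,0,0,0],
  "dp": [
    [0,0,0.3],
    [0,0,0.153],
    [-0.2,0,0],
    [-0.1,0,0],
    [-0.107,0,0]
  ],
  "roll": [0,0,0,0,0]
}}

```text
clock: 5.25
tcp_pos: [0.5563, 0.0067, 0.1329]
eef_rot: [0.51, -3.099, -0.0]
ft_force: [-4.4, -0.1, 2.5]
width: 0.003
grip_force: 2.1
```

```bash
python3 w.py
```

```text
t 5.25 frame XY,tipz [-12.6 -20.6] 124.9 tool y ang 1.897 F [-4.2  1.3  2.5] 0.0028792255842917222 [-0.04  0.48  1.91 -0.    0.75 -1.94] [0.556 0.007 0.133]
```

>>> {"op": "drive_tool", "data": {
  "fingers": [0,0,0,0,0],
  "dp": [
    [-0.02,0,-0.1],
    [-0.117,0,-0.013],
    [-0.067,0,0.04],
    [-0.053,0,0.06],
    [-0.087,0,0]
  ],
  "roll": [0,0,0,0,0]
}}

```text
clock: 5.88
tcp_pos: [0.604, 0.0228, 0.134]
eef_rot: [0.509, -3.098, -0.0]
ft_force: [-1.0, -0.1, 0.7]
width: -0.002
grip_force: 0.0
```

```bash
python3 w.py
```

```text
t 5.875 frame XY,tipz [ 37.8 -20.5] 126.0 tool y ang 1.896 F [-1.   0.2  0.7] -0.0024530004996875894 [-0.01  0.54  1.8  -0.    0.81 -1.91] [0.604 0.023 0.134]
```

>>> {"op": "drive_tool", "data": {
  "fingers": [0,0,0,0,0],
  "dp": [
    [-0.05,0,0.05],
    [0,0,0.05],
    [0,0,0.04],
    [0,0,0],
    [0,0,0]
  ],
  "roll": [0,0,0,0,0]
}}

```text
clock: 6.5
tcp_pos: [0.6111, 0.0251, 0.1137]
eef_rot: [0.509, -3.099, -0.0]
ft_force: [0.1, -0.3, 0.4]
width: -0.0
grip_force: 0.0
```

```bash
python3 w.py
```

```text
t 6.5 frame XY,tipz [ 45.3 -20.7] 105.7 tool y ang 1.896 F [-0.  -0.3  0.4] -0.00013297989985555083 [-0.01  0.57  1.8  -0.    0.77 -1.9 ] [0.611 0.025 0.114]
```

>>> {"op": "drive_tool", "data": {
  "fingers": [1,1,1,1],
  "dp": [
    [0,0,-0.4],
    [0,0,-0.4],
    [0.15,0.35,0],
    [0,0,0]
  ],
  "roll": [0,0,0,0]
}}

```text
clock: 7.0
tcp_pos: [0.5713, 0.0695, 0.2348]
eef_rot: [0.512, -3.099, -0.001]
ft_force: [0.2, -0.4, 0.4]
width: 0.849
grip_force: 0.0
```

```bash
python3 w.py
python3 - <<'E'
from h import *
import pickle
s=cam("scene");pickle.dump(s,open("s3.pkl","wb"));a=cv2.resize(s[0][150:270,240:360],(400,400),interpolation=cv2.INTER_CUBIC)
s=cam("top");pickle.dump(s,open("t3.pkl","wb"));b=cv2.resize(s[0][140:260,200:320],(400,400),interpolation=cv2.INTER_CUBIC)
cv2.imwrite("pics/s3.png",np.hstack([a,b]))
E
```

```text
t 7.0 frame XY,tipz [21.7 34.2] 226.8 tool y ang 1.898 F [ 0.1 -0.4  0.4] 0.8494628373533429 [ 0.07  0.38  1.78  0.    0.99 -1.83] [0.571 0.07  0.235]
```

View pics/s3.png

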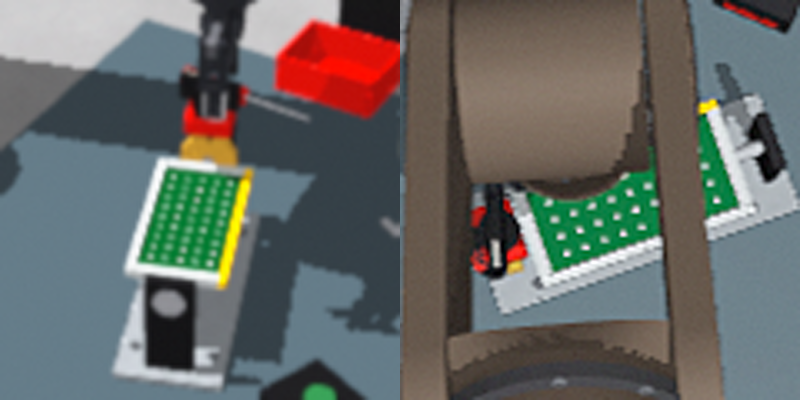

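The scene crop shows the underside up with the yellow rail on the far side (ends (252,172), (225,285)); the top crop shows the knob bar from about (490,185) to (497,272). Next: check the board angle and the bar's direction.

Run:
```python
from h import *
import pickle
from fit import rail
s=pickle.load(open("s3.pkl","rb"));t=pickle.load(open("t3.pkl","rb"))
p0=[.5616,.0302,.3255]
for a in(2.9,3.0,3.14,3.28): print(a,[proj(s,rail(p0+[a],k,y)).round(1).tolist() for k,y in((-1,.093),(-1,-.093),(1,.093),(1,-.093))])
A=ray(t,227,195.5,.2);B=ray(t,229.1,221.6,.2);print(A,B,np.linalg.norm(A-B),np.arctan2(*(A-B)[1::-1]),(A+B)/2)
k=np.array([.5264,.1344,.0])
for th in(.3255,.15,0,-.15):
  d=.033*np.array([np.cos(th),np.sin(th),0]);print(th,[(proj(c,k+d*g+[0,0,z]).round(1)).tolist() for c in(t,s) for g in(1,-1) for z in(.203,.171)])
# scene dark mask near knob
hs=cv2.cvtColor(t[0],cv2.COLOR_BGR2GRAY)
import sys
np.savetxt(sys.stdout,hs[190:226,218:242],fmt='%3d')
```

```text
2.9 [[288.8, 200.8], [278.0, 234.1], [313.7, 198.7], [305.0, 232.4]]
3.0 [[288.5, 199.7], [277.7, 233.0], [313.9, 199.7], [305.3, 233.5]]
3.14 [[288.4, 198.3], [277.5, 231.5], [314.0, 201.2], [305.3, 235.0]]
3.28 [[288.5, 196.8], [277.6, 230.0], [313.8, 202.7], [305.2, 236.5]]
[0.55669172 0.13640934 0.2       ] [0.48923087 0.13117042 0.2       ] 0.06766396864245337 0.07750316856413506 [0.52296129 0.13378988 0.2       ]
0.3255 [[223.6, 195.0], [224.7, 196.3], [231.8, 219.2], [232.8, 219.9], [312.0, 173.8], [311.7, 181.5], [293.1, 171.8], [293.0, 179.5]]
0.15 [[225.8, 194.5], [226.9, 195.7], [229.7, 219.8], [230.7, 220.4], [311.6, 174.7], [311.3, 182.5], [293.5, 170.9], [293.4, 178.6]]
0 [[227.7, 194.3], [228.7, 195.6], [227.7, 219.9], [228.8, 220.6], [311.0, 175.5], [310.7, 183.2], [294.1, 170.2], [294.0, 177.9]]
-0.15 [[229.6, 194.5], [230.6, 195.7], [225.8, 219.8], [226.9, 220.4], [310.2, 176.1], [310.0, 183.9], [294.9, 169.6], [294.8, 177.2]]
 51  54  81  99 100  98  99  96  98  97  98  98  96  98  96  95  96  98  96  96  92  93  92  92
 55  58  74  93  99  96  96  96  98  92  91  
[... 2614 characters left out ...]
 149 145 172 187 179 208 224
 46  44  39  48  98 104 103  93  46  50 183 186  91   2 107 183 201 196 167 166 186 180 192 216
 42  43  37  91 130 109 117  96  46  18  55  52  15   2 136 183 188 177 158 173 183 181 184 212
 45  38  41  74 100 102  68  29   7  17   9   5   7  47 151 169 154 165 173 178 184 182 178 208
 46  40  38  71 117 124  90  49  31  22   7   7  28 105 162 173 181 187 185 184 183 185 179 193
 45  46  42  71 114 132 132 123  84  58  64  72 116 176 196 188 184 185 184 184 184 184 146  93
 43  41  35  67 114 130 127 130 106 148 174 188 198 192 187 184 182 183 183 186 186 155 104  98
 43  40  44  68 113 128 126 126 122 177 197 189 187 186 183 182 182 183 185 185 188 161 114 101
```

Board level within about 0.1 rad; the bar's world yaw is about 0.06. Aligning with the knob.

>>> {"op": "drive_tool", "data": {
  "fingers": [1,1,1,1,1],
  "dp": [
    [0,0,0],
    [0,0,0],
    [0.139,0.224,0],
    [0.139,0.224,0],
    [0,0,0]
  ],
  "roll": [1,0.91,0,0,0]
}}

```text
clock: 7.72
tcp_pos: [0.5271, 0.1334, 0.2336]
eef_rot: [0.095, -3.139, 0.0]
ft_force: [0.3, -0.7, 0.5]
width: 1.005
grip_force: 0.0
```

```bash
python3 w.py
```

```text
t 7.725 frame XY,tipz [  0.3 108.8] 225.6 tool y ang 1.631 F [ 0.1 -0.7  0.5] 1.0046859812869453 [ 0.19  0.34  1.85  0.    0.96 -1.44] [0.527 0.133 0.234]
```

>>> {"op": "drive_tool", "data": {
  "fingers": [1,1,0,0,0],
  "dp": [
    [0,0,0.2],
    [0,0,0.13],
    [0,0,0],
    [0,0,0],
    [0,0,0]
  ],
  "roll": [0,0,0,0,0]
}}

```text
clock: 8.35
tcp_pos: [0.5287, 0.1322, 0.1852]
eef_rot: [-0.092, 3.139, 0.0]
ft_force: [0.3, 0.2, -0.2]
width: 0.375
grip_force: 0.0
```

>>> {"op": "drive_tool", "data": {
  "fingers": [0,0,0],
  "dp": [
    [0,0,0],
    [0,0,0],
    [0,0,0]
  ],
  "roll": [0,0,0.3]
}}

```text
clock: 8.72
tcp_pos: [0.5286, 0.1354, 0.1857]
eef_rot: [-0.025, 3.139, 0.007]
ft_force: [-4.7, 29.8, 8.7]
width: 0.149
grip_force: 59.0
```

```bash
python3 w.py
```

```text
t 8.725 frame XY,tipz [  2.3 110.2] 177.7 tool y ang 1.587 F [ 5.  29.8  8.7] 0.1493766901124281 [ 0.19  0.4   1.9   0.01  0.85 -1.4 ] [0.529 0.135 0.186]
```

>>> {"op": "drive_tool", "data": {
  "fingers": [0,0],
  "dp": [
    [0,0.02,0],
    [0,0,0]
  ],
  "roll": [0,0]
}}

```text
clock: 8.98
tcp_pos: [0.5285, 0.136, 0.1856]
eef_rot: [-0.028, 3.14, 0.001]
ft_force: [-2.6, 5.1, 10.8]
width: 0.152
grip_force: 60.0
```

```bash
python3 w.py; python3 -c "
from h import *
print(status.state()['moment'])"
```

```text
t 8.975 frame XY,tipz [  2.4 110.9] 177.6 tool y ang 1.588 F [-0.8  5.7 10.8] 0.1524063950940129 [ 0.2   0.4   1.89  0.    0.85 -1.39] [0.528 0.136 0.186]
[ 0.38865884  0.39192098 -0.0112208 ]
```

>>> {"op": "drive_tool", "data": {
  "fingers": [0,0,0,0],
  "dp": [
    [0,0,0],
    [0,0,0],
    [0,0,0],
    [0,0,0]
  ],
  "roll": [1,1,1,1]
}}

```text
clock: 9.48
tcp_pos: [0.5278, 0.1341, 0.1856]
eef_rot: [0.845, 3.025, -0.003]
ft_force: [-5.8, -16.7, 17.9]
width: 0.148
grip_force: 61.1
```

```bash
python3 w.py; python3 -c "
from h import *
print(status.state()['moment'])"
```

```text
t 9.475 frame XY,tipz [  1.2 109.3] 177.6 tool y ang 1.026 F [-10.9 -14.   17.9] 0.14821896702541187 [ 0.19  0.4   1.89 -0.    0.85 -0.83] [0.528 0.134 0.186]
[-3.13185362  1.24679888  0.20198091]
```

>>> {"op": "drive_tool", "data": {
  "fingers": [0,0,0,0],
  "dp": [
    [0,-0.012,-0.008],
    [0,0,0],
    [0,0,0],
    [0,0,0]
  ],
  "roll": [0,1,1,1]
}}

```text
clock: 9.98
tcp_pos: [0.5264, 0.1328, 0.1857]
eef_rot: [-1.455, -2.784, 0.003]
ft_force: [-2.8, -12.4, 1.5]
width: 0.15
grip_force: 62.4
```

```bash
python3 w.py; python3 -c "
from h import *
print(status.state()['moment'])"
```

```text
t 9.975 frame XY,tipz [ -0.5 108.5] 177.7 tool y ang 0.608 F [ -6.6 -10.8   1.5] 0.1503738089518733 [ 0.19  0.4   1.9  -0.    0.85 -0.41] [0.526 0.133 0.186]
[-2.33840936  0.76384406  0.11109281]
```

>>> {"op": "drive_tool", "data": {
  "fingers": [0,0,0,0],
  "dp": [
    [-0.006,-0.006,0],
    [0,0,0],
    [0,0,0],
    [0,0,0]
  ],
  "roll": [1,1,1,0]
}}

```text
clock: 10.48
tcp_pos: [0.5249, 0.132, 0.1856]
eef_rot: [-1.999, -2.421, 0.005]
ft_force: [-10.5, -5.4, 6.0]
width: 0.152
grip_force: 63.2
```

```bash
python3 w.py; python3 -c "
from h import *
print(status.state()['moment'])"
```

```text
t 10.475 frame XY,tipz [ -2.3 108.2] 177.6 tool y ang 0.191 F [-11.7  -1.7   6. ] 0.15184414121277287 [ 0.19  0.4   1.9  -0.    0.85  0.  ] [0.525 0.132 0.186]
[-0.97914433  1.95569003 -0.03782367]
```

>>> {"op": "drive_tool", "data": {
  "fingers": [0,0,0,0],
  "dp": [
    [0,-0.007,0],
    [0,0,0],
    [0,0,0],
    [0,0,0]
  ],
  "roll": [0.8,0.8,0.8,0]
}}

```text
clock: 10.98
tcp_pos: [0.5235, 0.1321, 0.1856]
eef_rot: [-2.374, -2.054, 0.006]
ft_force: [-12.3, -2.9, 8.7]
width: 0.148
grip_force: 63.5
```

```bash
python3 w.py; python3 -c "
from h import *
print(status.state()['moment'])"
```

```text
t 10.975 frame XY,tipz [ -3.5 108.7] 177.6 tool y ang -0.144 F [-12.6   1.2   8.7] 0.14793662229943225 [0.19 0.39 1.9  0.   0.85 0.33] [0.523 0.132 0.186]
[-0.48111003  2.36399412  0.00666541]
```

>>> {"op": "drive_tool", "data": {
  "fingers": [0,0,0],
  "dp": [
    [0,-0.007,0],
    [0,0,0],
    [0,0,0]
  ],
  "roll": [0.5,0.5,0]
}}

```text
clock: 11.35
tcp_pos: [0.5233, 0.1323, 0.1857]
eef_rot: [-2.51, -1.888, 0.004]
ft_force: [-7.6, -1.8, 4.2]
width: 0.15
grip_force: 82.2
```

```bash
python3 w.py; python3 -c "
from h import *
print(status.state()['moment'])"
```

```text
t 11.35 frame XY,tipz [ -3.6 109. ] 177.7 tool y ang -0.281 F [-7.8  0.7  4.2] 0.15001479704227835 [ 0.19  0.39  1.9  -0.    0.85  0.47] [0.523 0.132 0.186]
[-0.19681419  1.40273323  1.78364462]
```

Moment reached 1.8 N·m about 1.9 rad past the start: the knob is on its stop. Release, lift, close and re-orient for the toggle.

>>> {"op": "drive_tool", "data": {
  "fingers": [0.6,0.6,0.6,0.6,0.3],
  "dp": [
    [0,0,0],
    [0,0,0],
    [0,0,-0.2],
    [0,0,-0.2],
    [0,0,-0.16]
  ],
  "roll": [0,0,0,0,0]
}}

```text
clock: 11.98
tcp_pos: [0.5251, 0.1327, 0.2711]
eef_rot: [2.512, 1.886, 0.002]
ft_force: [0.1, -0.3, 0.7]
width: 0.401
grip_force: 0.0
```

>>> {"op": "drive_tool", "data": {
  "fingers": [0,0,0,0,0],
  "dp": [
    [0,0,0],
    [0,0,0],
    [0,0,0],
    [0,0,0],
    [-0.352,-0.125,0]
  ],
  "roll": [-1,-1,-1,-0.29,0]
}}

```text
clock: 12.6
tcp_pos: [0.5164, 0.0789, 0.2698]
eef_rot: [2.011, 2.413, 0.002]
ft_force: [1.2, -1.0, -0.0]
width: -0.004
grip_force: 0.0
```

>>> {"op": "drive_tool", "data": {
  "fingers": [0,0,0,0,0],
  "dp": [
    [-0.352,-0.125,0],
    [-0.352,-0.125,0],
    [-0.352,-0.125,0],
    [-0.352,-0.125,0],
    [-0.352,-0.125,0]
  ],
  "roll": [0,0,0,0,0]
}}

```text
clock: 13.22
tcp_pos: [0.4693, -0.2009, 0.27]
eef_rot: [2.016, 2.408, 0.001]
ft_force: [0.8, 0.2, 1.2]
width: -0.001
grip_force: 0.0
```

>>> {"op": "drive_tool", "data": {
  "fingers": [0,0,0,0],
  "dp": [
    [-0.352,-0.125,0],
    [-0.352,-0.125,0],
    [0,0,0],
    [0,0,0]
  ],
  "roll": [0,0,0,0]
}}

```text
clock: 13.72
tcp_pos: [0.451, -0.3095, 0.2695]
eef_rot: [-2.018, -2.407, -0.001]
ft_force: [1.3, 0.6, 1.5]
width: -0.003
grip_force: 0.0
```

```bash
python3 w.py
python3 - <<'E'
from h import *
import pickle
s=cam("scene");a=cv2.resize(s[0][150:270,240:360],(400,400),interpolation=cv2.INTER_CUBIC)
d=cv2.resize(s[0][200:320,170:290],(400,400),interpolation=cv2.INTER_CUBIC)
cv2.imwrite("pics/s4.png",np.hstack([a,d]))
b=status.state()['tcp_pos']-[.5095,-.2994,.1035];print("box-frame offset from ball",R.from_euler('z',-.178).apply(b).round(4))
E
```

```text
t 13.725 frame XY,tipz [-213.4 -286.5] 261.5 tool y ang 0.176 F [1.4 0.2 1.5] -0.00281245013852349 [-0.66  0.31  1.8   0.    1.04 -0.83] [ 0.451 -0.31   0.27 ]
box-frame offset from ball [-0.0591  0.0009  0.1661]
```

View pics/s4.png

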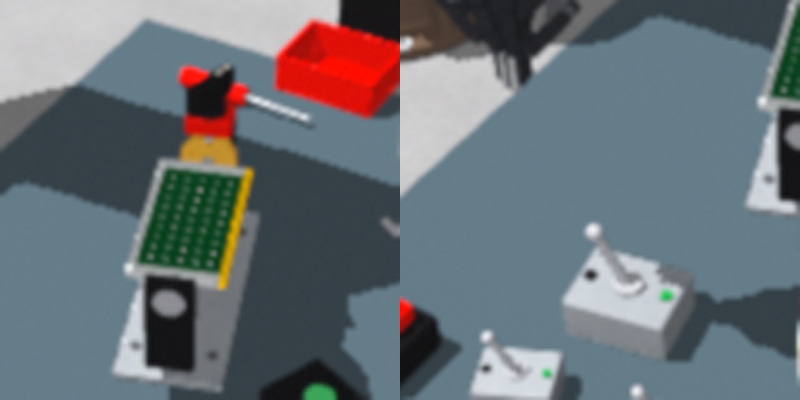

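The left crop shows the board level with its underside up and the knob bar end-on at (215,90), about 117° turned; the right crop shows the toggle ball at (593,230) on the black-dot side, fingers clear at (515,70). Now push the toggle.

>>> {"op": "drive_tool", "data": {
  "fingers": [0,0,0,0,0],
  "dp": [
    [0,0,0.387],
    [0,0,0.387],
    [0,0,0.387],
    [0,0,0],
    [0,0.15,0]
  ],
  "roll": [0,0,0,0,0]
}}

```text
clock: 14.4
tcp_pos: [0.4738, -0.3054, 0.0972]
eef_rot: [2.017, 2.408, -0.0]
ft_force: [0.4, -0.5, 0.4]
width: 0.001
grip_force: 0.0
```

>>> {"op": "drive_tool", "data": {
  "fingers": [0,0,0,0,0],
  "dp": [
    [0,0.1,0],
    [0,0.1,0],
    [0,0.1,0],
    [0,0.05,0],
    [0,0,0]
  ],
  "roll": [0,0,0,0,0]
}}

```text
clock: 15.02
tcp_pos: [0.5256, -0.2963, 0.0955]
eef_rot: [2.016, 2.409, 0.0]
ft_force: [-0.4, 0.0, 0.0]
width: -0.002
grip_force: 0.0
```

>>> {"op": "drive_tool", "data": {
  "fingers": [0,0,0,0,0],
  "dp": [
    [0,-0.3,0],
    [0,-0.2,0],
    [0,0,-0.4],
    [0,0,-0.4],
    [0,0,-0.2]
  ],
  "roll": [0,0,0,0,0]
}}

```text
clock: 15.65
tcp_pos: [0.4513, -0.3103, 0.2486]
eef_rot: [2.016, 2.405, 0.0]
ft_force: [0.9, 0.3, -0.6]
width: -0.001
grip_force: 0.0
```

```bash
python3 w.py
python3 - <<'E'
from h import *
s=cam("scene");a=cv2.resize(s[0][150:330,160:400],(800,600),interpolation=cv2.INTER_CUBIC)
cv2.imwrite("pics/s5.png",a)
t=cam("top");cv2.imwrite("pics/t5.png",cv2.resize(t[0][140:240,200:334],(800,600),interpolation=cv2.INTER_CUBIC))
E
```

```text
t 15.65 frame XY,tipz [-213.4 -287.4] 240.6 tool y ang 0.176 F [ 0.9 -0.  -0.6] -0.001018296354041331 [-0.66  0.33  1.82 -0.    0.99 -0.83] [ 0.451 -0.31   0.249]
```

View pics/s5.png

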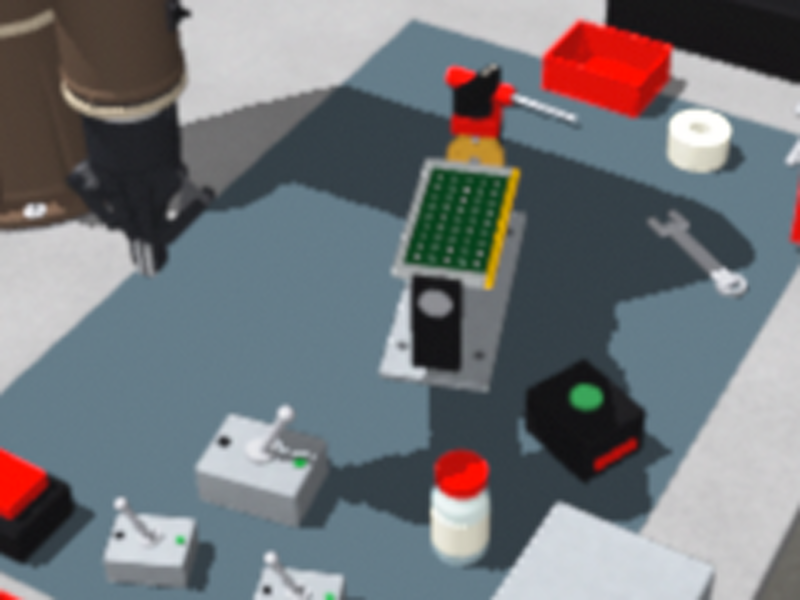

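View pics/t5.png

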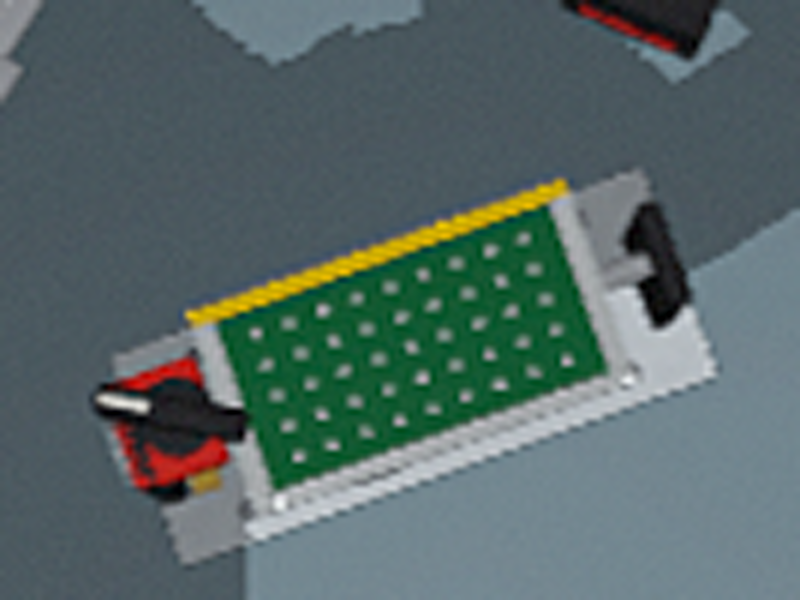

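The toggle's ball (285,412) now leans to the green dot. The bar's ends at (98,400) and (243,425) give a knob turn of about 2.07 rad, which is fully locked. The board is level with its underside up.

```bash
python3 -c "
from station import arm
print(arm.sign_off())"
```

```text
the job is handed in; nothing more can be done
None
```

The job is handed in: the board is underside up and level, the knob is locked at about 2.07 rad, and the toggle is on the green-dot side. No bystander was touched, and it took about 16 s of the 72 s allowed.

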